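# Unclamp a washed pan lid and cover its pan

## Robot

A 7-joint arm with a two-finger parallel gripper is mounted at the origin on the work surface. World frame = base frame: x ahead of the robot, y to its left, z up, the work surface at z = 0. Lengths are in m, angles in rad, forces in N, time in s.
With the tool pointing down it reaches from about 0.4 to 0.85 m from the base axis. Payload 4.5 kg.
Tool frame: the origin (TCP) lies midway between the tips of the shut fingers; the grasp point (between the pads) lies 19 mm behind it; y points along the fingers, z is the direction in which the jaws open and shut, and the axes are right-handed (so a half turn about y gives the same grasp; the last joint's range is limited). The gripper opens to 88 mm and grips with 3 to 60 N. Pads are 18 mm wide; open, the fingers measure 123 mm over their backs; the gripper's body (75 mm by 187 mm) begins 45 mm behind the grasp point.
Start: joints at [1.356, 0.689, -0.195, 1.565, 0.157, 0.902, -0.215], TCP at [0.154, -0.606, 0.239] pointing down, gripper open.
Joint ranges: [-3.01, 3.01], [-0.46, 2.08], [-1.47, 1.51], [0.13, 2.56], [-1, 4.14], [0.04, 2.09], [-2.66, 2.66]. Speed limits (rad/s): [2.57, 2.57, 3.14, 3.14, 3.14, 3.14, 3.14].

## Interface

Orientations are given as a unit quaternion [x, y, z, w].
In Python, from plant import r, snapshot, get_calibration, job, boxes_of gives the robot as it stands. The module is installed in compiled form; this text tells all that it offers.
- The arm moves only by the shell command python3 -m handwheel 'ROWS' [OPENING] [FORCE]. ROWS is JSON, a list that holds one entry, the list of rows, each a list of 6 numbers: the shift along the tool's x, y, z as a fraction of full scale, then the turn, a rotation vector about the tool's x, y, z as a fraction of full scale. In form: [[[x, y, z, wx, wy, wz], ...]]. A call has 1 to 12 rows; each row is the pose to reach, as a shift and turn from the pose commanded when the call began, along the tool's axes at that moment, turning the shorter way round; what a row does not reach only later rows make up. Full scale, the value 1, is 100 cm for a shift and 180 degrees for a turn. A row lasts 1/12 s, in which the tool goes at most 41.7 mm and 7.16 degrees, less where a joint would pass 70% of its speed; a pose out of reach is approached as far as the arm can. A call with a number of a shift or a turn outside -1 to 1 is refused whole. A call with a gripper value outside its range is refused whole. OPENING is the opening, from -1 (shut) to 1 (fully open), set as the call begins (- or left out, the last holds). The fingers move at their own pace and stop on an object; FORCE is the grip in N (left out, the last holds). Time passes only in rows, so rows that repeat a pose let the fingers close. It gives the time, the measured TCP pose, the force and the opening at its end, in the units of the state.
- r.get_state(): the state, without advancing time (a new reading comes with each control period).
- snapshot(name): name is "scene" or "top" or "wrist"; returns the picture (480x640x3 uint8, red, green, blue); there is no depth.
- get_calibration(name): a dict with "fx", "fy", "cx", "cy" (pixels), "T" (4x4, takes a point from camera to world coordinates). Camera axes: x right, y down, z forward; pixel columns grow to the right and rows downward; lengths in m; the calibration is good to about 2 mm. The wrist camera is an equidistant fisheye: a pixel r from the principal point sees the ray r / f radians off the axis. A picture is of the moment at which its call begins: read the wrist's pose just before it. get_calibration takes no time and is no camera call; for the wrist camera it gives the pose at the moment of the call.
- job.finish_job(): hands the job in, once; it reports no verdict.
Trained networks look in the newest picture that a camera, given by its name, has taken for a name from the list of things; names that differ only in an ending like _2 or _b are one class to them, and where a whole thing is asked for, a point or a joint stands for the part that bears it (a point fixed in the world has none). Each returns a list of dicts, best first, with "confidence" (0 to 1); they miss things now and then, are a little off and sometimes report something else, mostly with a low value. They report only what shows in the picture. A call takes as long as a camera call. They do not tell look-alikes from the thing itself.
- boxes_of(thing, camera): "bbox" ([left, top, right, bottom] in pixels, round what is visible of it).
The state is a dict: "clock": time; "q": joint angles; "qd": joint speeds; "joint_torque": joint torques, N m; "tool_pos": TCP position; "eef_rot": TCP orientation; "contact_force": force on the tool from outside, world axes, zero at the start; "moment": the same for the moment, N m; "opening": opening from 0.0 (shut) to 1.0 (fully open).
Only numpy, scipy, OpenCV 4.12 (cv2) and the standard library are available. Lean on these libraries where they do the work, as an engineer would, in place of code of your own. Each camera call takes 0.05 s, during which the arm holds its last target. There are 200 camera calls.

## Task

The small steel lid is held down on the grey wash stand by a sprung wire arm. Swing the arm up past its hold-open point so that it stays open by itself, then take the lid off by its handle and set it down, not dropped, on the open steel pan of its own size, fully seated and covering it. Leave the arm open, the pan upright and everything else where it is.

Things in the scene. Friction and masses are not known exactly. Their poses are not given: they have to be found in the camera images.
- clamp_bar (a point): Middle of the front crossbar of the hold-down arm, a U of 10 mm round steel wire: crossbar 124 mm long, two side wires running from it over the lid to the hinge 168 mm away. Pinch or hook it from above. Moves with the arm; y axis along the crossbar. Shut, it is 37 mm above the table, free table under it, 46 mm in front of the lid's near edge.
- clamp_hinge (a point): Fixed point on the arm's hinge line, mid-width, 37 mm above the table. Site frame = stand frame: y along the hinge line, z up, -x from the hinge towards the shut crossbar (robot side). Grey plastic stand, fixed, 150 x 198 mm, 34 mm high at its small locating tabs; the lid's place is centred 68 mm from here along -x. A spring stands at the +y end.
- clamp_arm (a joint): Angle of the hold-down arm, rad: 0 shut on the lid, grows as the crossbar swings up and away from the robot, 1.57 upright, stop at 1.92. Over-centre spring: below about 1.0 it pulls the arm shut (about 5 N to lift at the crossbar); beyond, it pulls it open to the stop and holds it there (open = over 1.6), its bar then 195 mm above the table.
- lid_handle (a point): Centre of the lid's handle, a bar 76 mm along the lid's x, 12 mm wide, 12 mm high, 22 mm clear under it. Lid: steel plate 108 (x) x 176 (y) x 4 mm, 0.24 kg, its top 28 mm below this point; under it a plug 74 x 142 mm, 8 mm deep, that enters the pan's mouth. Site frame = lid frame, z up. At the start it lies on the stand, this point 60 mm above the table, under the side wires.
- pan_rim (a point): Centre of the mouth of the small open steel pan, level with its rim top, 65 mm above the table. Rim 108 (x) x 176 (y) mm outside, mouth 84 x 152 mm; loose, 0.6 kg. Seated, the lid's plate rests on the rim, long side along long side (either way round), its handle centre 32 mm above this point.
- big_pan: Bystander: larger open steel pan, 162 by 176 mm, 100 mm high; origin under its centre. The lid does not fit it.
- lidded_pan: Bystander: a small pan that already has a lid, 108 by 176 mm, 103 mm high with its handle; origin under its centre.
- plate_a: Bystander: white plate, 160 mm across, 18 mm high; origin under its centre.
- mug: Bystander: glass mug, 76 mm across, 90 mm high; origin under its centre.
- spoon: Bystander: steel spoon 210 mm long, lying along its x axis on the table; origin under its middle.
- brush: Bystander: white brush, 220 mm long, lying along its x axis; origin under its middle.
- bowl: Bystander: white bowl 140 mm across, 60 mm high; origin under its centre.
Not all that is in view belongs to the job. Leave any black look-alike of the part that bears lid_handle alone.

How it is judged:
By the outcome, as a careful person would: the job done as asked, in the order asked, and still so for the second after the job is handed in, with the robot touching nothing.
It also fails if it takes over 66 s, if anything falls off the work surface, if the arm or the gripper's body presses on something with over 40 N, if the wrist force passes 120 N, or if a joint passes its speed limit or range.

## Working session

There is one attempt and no reset: what is moved stays moved. The work goes in short steps, Python scripts to look and compute and a shell command to move; the robot and the scene stay as the last step left them, time stands still between calls to the robot, and variables do not carry over. Pictures are saved under pics/ and viewed, about 8 in all and at most 12, crops included, and the job is handed in when it is done.

```bash
mkdir -p pics; ls
cat > look.py <<'E'
import cv2
from plant import r,snapshot,get_calibration,boxes_of
import numpy as np
def save(cam,name,crop=None,scale=1):
    im=snapshot(cam)[:,:,::-1]
    if crop: im=im[crop[1]:crop[3],crop[0]:crop[2]]
    if scale!=1: im=cv2.resize(im,None,fx=scale,fy=scale,interpolation=cv2.INTER_CUBIC)
    cv2.imwrite('pics/'+name,im)
E
python3 - <<'E'
from look import *
s=r.get_state();print({k:np.round(v,3) for k,v in s.items()})
for c in ['scene','top']:
    save(c,c+'1.png');k=get_calibration(c);print(c,k['fx'],k['fy'],k['cx'],k['cy']);print(np.round(k['T'],3))
    for n in ['clamp_bar','clamp_arm','lid_handle','pan_rim','lidded_pan','big_pan']:
        print(n,[(np.round(b['bbox']).tolist(),round(b['confidence'],2)) for b in boxes_of(n,c)])
k=get_calibration('wrist');print(k)
a=cv2.imread('pics/scene1.png');b=cv2.imread('pics/top1.png')
E
```

```text
pics
{'clock': np.float64(0.0), 'q': array([ 1.356,  0.69 , -0.195,  1.566,  0.157,  0.902, -0.215]), 'qd': array([ 0.   , -0.   , -0.002,  0.002,  0.   , -0.001, -0.   ]), 'joint_torque': array([ 1.0000e-03, -5.2755e+01, -1.2670e+00, -1.5343e+01, -5.3000e-02,
        7.0000e-03,  0.0000e+00]), 'tool_pos': array([ 0.154, -0.605,  0.238]), 'eef_rot': array([-0.088,  0.702, -0.701,  0.088]), 'contact_force': array([-0.284, -0.6  ,  0.026]), 'moment': array([-0.021,  0.025, -0.038]), 'opening': np.float64(1.002)}
scene 463.2247957046738 463.2247957046738 329.49260121395787 241.04561539527074
[[-0.886  0.292 -0.359  0.98 ]
 [ 0.463  0.559 -0.688  0.908]
 [-0.    -0.776 -0.631  0.908]
 [ 0.     0.     0.     1.   ]]
clamp_bar [([260.0, 204.0, 329.0, 252.0], 0.89)]
clamp_arm [([265.0, 204.0, 331.0, 253.0], 0.87)]
lid_handle [([269.0, 208.0, 317.0, 246.0], 0.8), ([315.0, 157.0, 346.0, 178.0], 0.78), ([427.0, 270.0, 496.0, 303.0], 0.64), ([328.0, 185.0, 380.0, 210.0], 0.57), ([418.0, 358.0, 511.0, 441.0], 0.28)]
pan_rim [([356.0, 272.0, 402.0, 339.0], 0.55)]
lidded_pan [([415.0, 356.0, 512.0
[... 459 characters left out ...]
 286.0, 514.0, 348.0], 0.87), ([376.0, 270.0, 428.0, 337.0], 0.86)]
pan_rim [([213.0, 208.0, 278.0, 264.0], 0.67)]
lidded_pan [([105.0, 204.0, 177.0, 265.0], 0.71)]
big_pan [([308.0, 109.0, 376.0, 174.0], 0.85), ([350.0, 193.0, 404.0, 249.0], 0.33)]
{'fx': 371.64829954431775, 'fy': 371.64829954431775, 'cx': 314.1065821486173, 'cy': 238.26846416320058, 'T': array([[ 2.45966862e-01, -9.21764048e-01, -2.99752136e-01,
         2.32691917e-01],
       [-9.69278212e-01, -2.33981122e-01, -7.58457801e-02,
        -5.85821556e-01],
       [-2.24427914e-04,  3.09198763e-01, -9.50997410e-01,
         3.83333450e-01],
       [ 0.00000000e+00,  0.00000000e+00,  0.00000000e+00,
         1.00000000e+00]])}
```

View pics/top1.png

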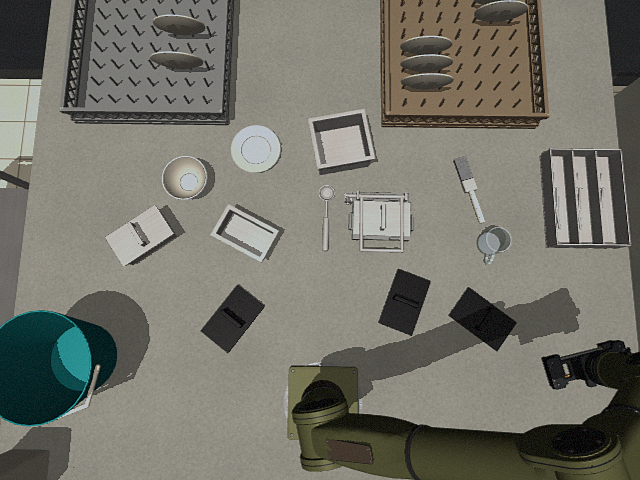

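View pics/scene1.png

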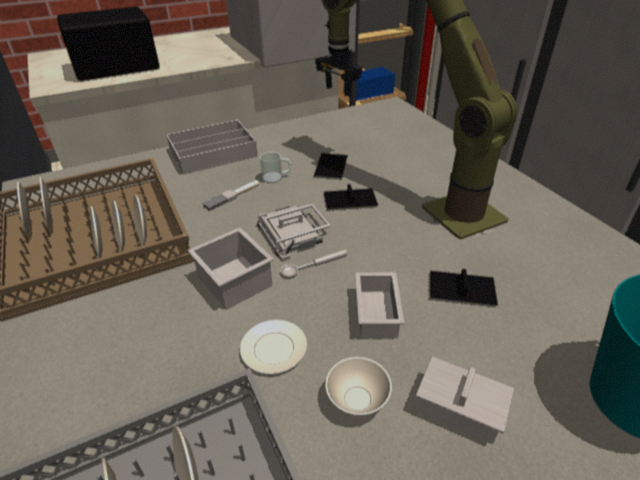

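The top view shows the stand, with its lid and wire U, at about (382,218). The crossbar is at row 250, the hinge at row 196, and the spring at the left end (348,200). The open small pan is at (245,233).

Possible mix-ups for the lid:
- The steel lid under the wires at (382,217), which I choose because it is steel, under the wires and on the grey stand.
- The lidded pan's lid at (141,235).
- Black look-alikes at (233,318), (405,300) and (482,318).

Possible mix-ups for the pan: the big pan at (342,140) and the lidded pan at (141,235). I choose (245,233), which is small and open.

Run:
```python
from look import *
a=cv2.imread('pics/top1.png');b=cv2.imread('pics/scene1.png')
def c(im,x,y,w,h): return cv2.resize(im[y:y+h,x:x+w],(400,300),interpolation=cv2.INTER_CUBIC)
o=np.vstack([np.hstack([c(a,335,180,100,75),c(a,197,198,100,75)]),np.hstack([c(b,245,192,100,75),c(b,330,265,100,75)])])
cv2.imwrite('pics/crop.png',o)
from scipy.spatial.transform import Rotation as R
print(np.round(R.from_quat(r.get_state()['eef_rot']).as_matrix(),3))
```

```text
[[-0.969  0.     0.246]
 [-0.246 -0.    -0.969]
 [-0.    -1.     0.   ]]
```

View pics/crop.png

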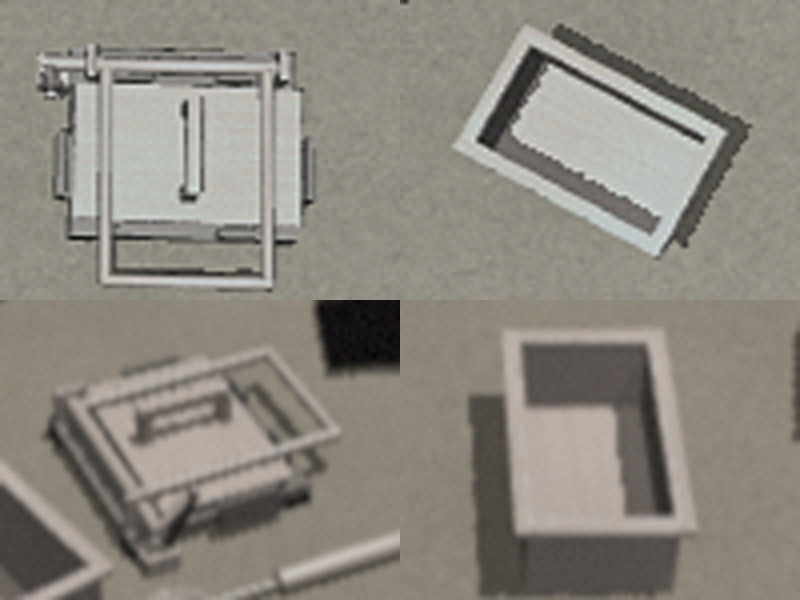

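The crop shows the steel lid with its bar handle under the U of wire on the grey stand, and the open small pan. My choice holds. Next I triangulate from the two views.

```bash
cat >> look.py <<'E'
def ray(cam,p):
    k=get_calibration(cam);x=(p[0]-k['cx'])/k['fx'];y=(p[1]-k['cy'])/k['fy']
    if cam=='wrist':
        t=np.hypot(x,y);v=np.array([np.sin(t)*x/t,np.sin(t)*y/t,np.cos(t)])
    else: v=np.array([x,y,1.])
    d=k['T'][:3,:3]@v
    return k['T'][:3,3],d/np.linalg.norm(d)
def atz(cam,p,z):
    o,d=ray(cam,p);return o+d*(z-o[2])/d[2]
def tri(rs):
    A=sum(np.eye(3)-np.outer(d,d) for o,d in rs);b=sum((np.eye(3)-np.outer(d,d))@o for o,d in rs)
    return np.linalg.solve(A,b)
E
python3 - <<'E'
from look import *
np.set_printoptions(precision=4,suppress=True)
T={'barL':((361,250.75),.037),'barR':((402.5,251.25),.037),'hL':((361,196.5),.037),'hR':((402.5,197),.037),'handle':((383,217),.066)}
S={'barL':(329.5,225.5),'barR':(312.5,204.5),'handle':(290.75,219.5)}
S['barL'],S['barR']=S['barL'],S['barR']
for n,(p,z) in T.items():
    print(n,atz('top',p,z),end=' ')
    if n in S: print(atz('scene',S[n],z),tri([ray('top',p),ray('scene',S[n])]))
    else: print()
P=[(228.25,204.75),(278.75,230.5),(262,262),(210.75,235)]
Q=[(355.75,273),(395.5,272.5),(403.75,322.5),(359.25,323.25)]
p=np.array([atz('top',x,.065) for x in P]);q=np.array([atz('scene',x,.065) for x in Q])
print(p,p.mean(0));print(q,q.mean(0));print(tri([ray('top',np.mean(P,0)),ray('scene',np.mean(Q,0))]))
for z in(p,q): print([np.linalg.norm(z[i]-z[i-1]) for i in range(4)], np.degrees(np.arctan2(*(z[0]-z[1])[1::-1])),np.degrees(np.arctan2(*(z[1]-z[2])[1::-1])),)
E
```

```text
barL [ 0.446  -0.1102  0.037 ] [ 0.4488 -0.11    0.037 ] [ 0.4471 -0.111   0.0355]
barR [ 0.4463 -0.2362  0.037 ] [ 0.4455 -0.2377  0.037 ] [ 0.4462 -0.236   0.0382]
hL [ 0.6152 -0.1104  0.037 ] 
hR [ 0.6153 -0.2389  0.037 ] 
handle [ 0.5457 -0.174   0.066 ] [ 0.5574 -0.1579  0.066 ] [ 0.5493 -0.1765  0.0509]
[[0.5773 0.2943 0.065 ]
 [0.5003 0.139  0.065 ]
 [0.4049 0.1861 0.065 ]
 [0.4839 0.3425 0.065 ]] [0.4916 0.2404 0.065 ]
[[0.5008 0.1402 0.065 ]
 [0.406  0.1876 0.065 ]
 [0.486  0.3416 0.065 ]
 [0.5807 0.2947 0.065 ]] [0.4934 0.241  0.065 ]
[0.4922 0.241  0.0592]
[np.float64(0.10512926676311973), np.float64(0.17328747245626908), np.float64(0.10638301845480705), np.float64(0.17519736352527265)] 63.640332897447166 -26.255942863494194
[np.float64(0.17389176282917504), np.float64(0.10590643669789723), np.float64(0.17351085713547856), np.float64(0.10565077625874392)] -26.550517572157585 -117.4495179436848
```

Bar centre is about (0.447,-0.174,0.037), hinge (0.615,-0.174), stand yaw about 0, lid (0.547,-0.174). Pan centre is about (0.492,0.241), yaw about -26.5°. I'm moving above the bar with the jaws along world x.

```bash
python3 -m handwheel '[[[-0.03,0.003,-0.027,0,-0.035,0],[-0.06,0.006,-0.054,0,-0.07,0],[-0.09,0.009,-0.081,0,-0.105,0],[-0.12,0.012,-0.108,0,-0.14,0],[-0.15,0.015,-0.135,0,-0.175,0],[-0.18,0.018,-0.162,0,-0.21,0],[-0.21,0.021,-0.189,0,-0.245,0],[-0.24,0.024,-0.216,0,-0.28,0],[-0.27,0.027,-0.243,0,-0.315,0],[-0.30,0.03,-0.27,0,-0.35,0],[-0.33,0.033,-0.297,0,-0.385,0],[-0.36,0.036,-0.32,0,-0.421,0]]]' 0
python3 - <<'E'
from look import *
s=r.get_state();print(s['clock'],s['tool_pos'],s['q'])
from scipy.spatial.transform import Rotation as R
print(np.round(R.from_quat(s['eef_rot']).as_matrix(),3))
E
```

```text
clock: 1.7
tool_pos: [0.4248, -0.2048, 0.2029]
eef_rot: [-0.502, 0.498, -0.498, 0.502]
contact_force: [0.9, -0.9, -0.3]
opening: 0.501
1.7 [ 0.42481803 -0.20481888  0.2029131 ] [ 0.66880915  0.58529986 -0.49411091  2.0453764   0.46789006  0.62036032
 -0.13638662]
[[ 0.007  0.     1.   ]
 [-1.    -0.     0.007]
 [ 0.    -1.     0.   ]]
```

```bash
python3 -m handwheel '[[[-0.015,0.03,0.011,0,0,0],[-0.031,0.06,0.022,0,0,0],[-0.031,0.083,0.022,0,0.002,0],[-0.031,0.083,0.022,0,0.002,0],[-0.031,0.083,0.022,0,0.002,0]]]'
python3 - <<'E'
from look import *
s=r.get_state();print(s['clock'],s['tool_pos'])
k=get_calibration('wrist');np.save('w1.npy',k['T'])
save('wrist','w1.png')
ki=np.linalg.inv(k['T'])
for P in [(.447,-.111,.037),(.447,-.236,.037),(.447,-.1735,.037)]:
    c=ki@np.array([*P,1]);t=np.arctan2(np.hypot(c[0],c[1]),c[2]);u=c[:2]/np.hypot(c[0],c[1])*t*k['fx']+[k['cx'],k['cy']];print(u)
E
```

```text
clock: 2.12
tool_pos: [0.4453, -0.1759, 0.1193]
eef_rot: [-0.499, 0.502, -0.501, 0.498]
contact_force: [-0.9, 0.2, 1.2]
opening: 0.497
2.1167 [ 0.44532347 -0.17592921  0.11930467]
[315.30874546 146.99421443]
[316.07016387 327.69614263]
[315.7522815  244.70721274]
```

View pics/w1.png

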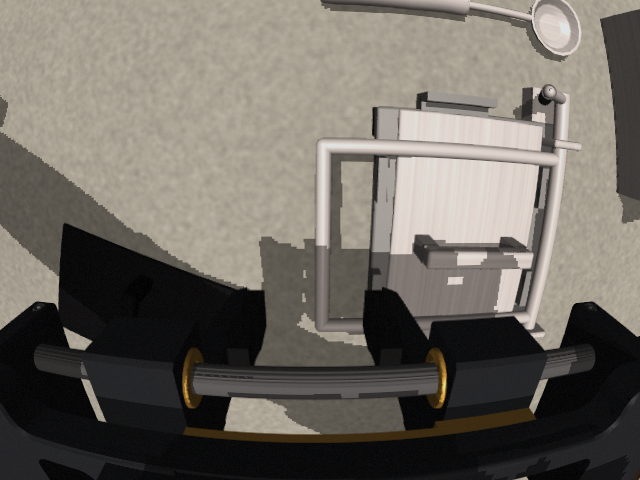

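The wrist view shows the crossbar at column ~323, rows 145–325, about 5 mm further out than predicted. The lid handle is at (475,255), and the fingers straddle the bar. I'll shift +4 mm, narrow the jaws, descend and pinch.

```bash
python3 -m handwheel '[[[-0.002,0.0,0.005,0,0,0],[-0.002,0.03,0.005,0,0,0],[-0.002,0.06,0.005,0,0,0],[-0.002,0.08,0.005,0,0,0],[-0.002,0.096,0.005,0,0,0],[-0.002,0.096,0.005,0,0,0]]]' -0.35 15; python3 -m handwheel '[[[0,0,0,0,0,0],[0,0,0,0,0,0],[0,0,0,0,0,0],[0,0,0,0,0,0],[0,0,0,0,0,0]]]' -1 15
```

```text
clock: 2.67
tool_pos: [0.4512, -0.1743, 0.0226]
eef_rot: [-0.499, 0.502, -0.501, 0.498]
contact_force: [0.7, -0.2, -0.7]
opening: 0.324
clock: 3.08
tool_pos: [0.4507, -0.1746, 0.0249]
eef_rot: [0.498, -0.501, 0.502, -0.498]
contact_force: [-3.3, -0.8, 8.0]
opening: 0.103
```

Pinched at an opening of about 9 mm. Now I swing it along the 168 mm arc.

```bash
python3 -m handwheel '[[[0,-0.020,0.001,0,0,0],[0,-0.040,0.005,0,0,0],[0,-0.059,0.011,0,0,0],[0,-0.078,0.019,0,0,0],[0,-0.095,0.029,0,0,0],[0,-0.111,0.042,0,0,0],[0,-0.111,0.042,0,0,0]]]'
```

```text
clock: 3.67
tool_pos: [0.4912, -0.1749, 0.1375]
eef_rot: [-0.5, 0.502, -0.501, 0.497]
contact_force: [-8.2, 0.5, 4.4]
opening: 0.108
```

```bash
python3 -m handwheel '[[[0,-0.014,0.014,0,0,0],[0,-0.027,0.030,0,0,0],[0,-0.037,0.047,0,0,0],[0,-0.046,0.065,0,0,0],[0,-0.052,0.085,0,0,0],[0,-0.056,0.104,0,0,0],[0,-0.057,0.124,0,0,0],[0,-0.056,0.148,0,0,0],[0,-0.056,0.148,0,0,0]]]'
```

```text
clock: 4.42
tool_pos: [0.6465, -0.1762, 0.1919]
eef_rot: [0.496, -0.499, 0.504, -0.5]
contact_force: [4.3, -2.5, 4.0]
opening: 0.107
```

```bash
python3 -m handwheel '[[[0,0,0,0,0,0],[0,0,0,0,0,0],[0,0,0,0,0,0],[0,0,0,0,0,0],[0,0,0,0,0,0],[0,-0.03,0.01,0,0,0],[0,-0.06,0.01,0,0,0],[0,-0.08,0.01,0,0,0],[0,-0.08,0,0,0,0],[0,-0.08,-0.03,0,0,0],[0,-0.08,-0.06,0,0,0],[0,-0.08,-0.06,0,0,0]]]' 1
python3 - <<'E'
from look import *
save('scene','s2.png',(200,130,440,310),3)
s=r.get_state();print(s['tool_pos'],s['q'])
E
```

```text
clock: 5.42
tool_pos: [0.5724, -0.1743, 0.2696]
eef_rot: [-0.502, 0.504, -0.498, 0.496]
contact_force: [-0.9, -0.5, 0.3]
opening: 0.984
[ 0.57618987 -0.17437022  0.27026204] [ 0.51721898  0.66429243 -0.53818201  1.58248584  0.38354979  1.00915959
 -0.14104279]
```

View pics/s2.png

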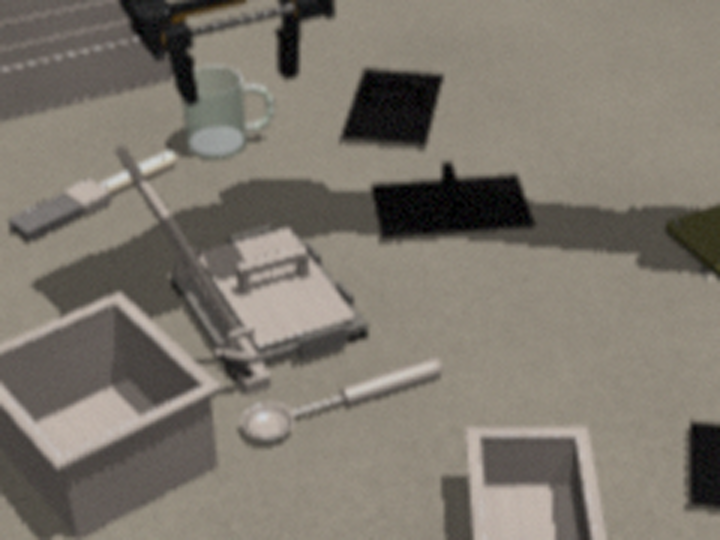

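The arm stands open, the lid is free with its handle at crop (270,262), and the bystanders are undisturbed. Now I turn to the lid-grasp orientation.

```bash
python3 -m handwheel '[[[0,0,-0.005,0,-0.04,0],[0,0,-0.01,0,-0.08,0],[0,0,-0.015,0,-0.12,0],[0,0,-0.02,0,-0.16,0],[0,0,-0.025,0,-0.2,0],[0,0.01,-0.03,0,-0.24,0],[0,0.02,-0.03,0,-0.28,0],[0,0.03,-0.03,0,-0.32,0],[0,0.04,-0.03,0,-0.36,0],[0,0.05,-0.03,0,-0.4,0],[0,0.06,-0.03,0,-0.44,0],[0,0.07,-0.03,0,-0.48,0]]]'
python3 -m handwheel '[[[0,0.01,0,0,-0.02,0],[0,0.02,0,0,-0.02,0],[0,0.02,0,0,-0.02,0],[0,0.02,0,0,-0.02,0]]]'
python3 - <<'E'
from look import *
s=r.get_state();print(s['tool_pos'],s['q'])
from scipy.spatial.transform import Rotation as R
print(np.round(R.from_quat(s['eef_rot']).as_matrix(),3))
k=get_calibration('wrist');save('wrist','w2.png')
ki=np.linalg.inv(k['T'])
for P in [(.549,-.174,.066),(.511,-.174,.066),(.587,-.174,.066)]:
    c=ki@np.array([*P,1]);t=np.arctan2(np.hypot(c[0],c[1]),c[2]);u=c[:2]/np.hypot(c[0],c[1])*t*k['fx']+[k['cx'],k['cy']];print(u)
E
```

```text
clock: 6.47
tool_pos: [0.5513, -0.1741, 0.2002]
eef_rot: [-0.706, 0.025, -0.025, 0.707]
contact_force: [-0.4, 0.1, 0.2]
opening: 1.003
clock: 6.8
tool_pos: [0.5509, -0.1743, 0.1803]
eef_rot: [-0.707, 0.006, -0.005, 0.707]
contact_force: [-0.3, -0.4, 0.8]
opening: 1.003
[ 0.55092611 -0.17427045  0.18034923] [ 0.71072794  0.84179342 -0.8882882   1.74833683  0.78957749  0.95201346
  1.04965974]
[[ 1.    -0.001  0.015]
 [-0.015  0.     1.   ]
 [-0.001 -1.     0.   ]]
[314.09664508 229.91317943]
[313.25641828 178.0980203 ]
[314.8712046  277.76793288]
```

View pics/w2.png

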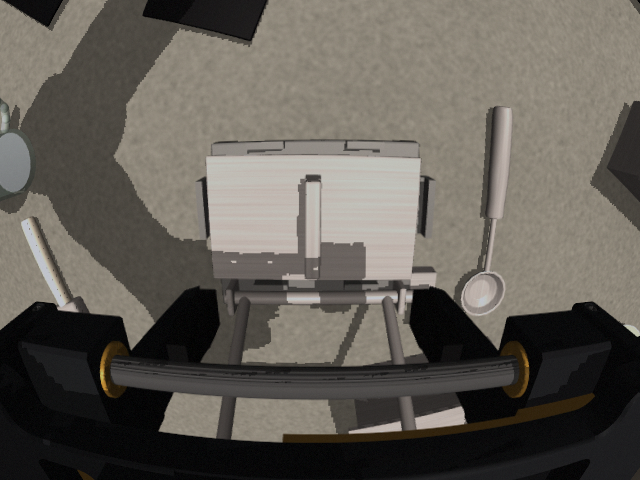

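The handle lies at column 313, rows 178–277, within a pixel of the prediction. The lid is square to the tool. I descend and grip.

```bash
python3 -m handwheel '[[[-0.002,0.03,0,0,-0.005,0],[-0.003,0.06,0,0,-0.005,0],[-0.003,0.09,0,0,-0.005,0],[-0.003,0.115,0,0,-0.005,0],[-0.003,0.13,0,0,-0.005,0],[-0.003,0.138,0,0,-0.005,0],[-0.003,0.138,0,0,-0.005,0]]]' 0; python3 -m handwheel '[[[0,0,0,0,0,0],[0,0,0,0,0,0],[0,0,0,0,0,0],[0,0,0,0,0,0],[0,0,0,0,0,0],[0,0,0,0,0,0]]]' -1 35
```

```text
clock: 7.43
tool_pos: [0.5478, -0.1744, 0.0419]
eef_rot: [0.707, 0.0, -0.001, -0.707]
contact_force: [1.0, -0.4, -0.3]
opening: 0.509
clock: 7.93
tool_pos: [0.5485, -0.175, 0.0435]
eef_rot: [0.707, 0.001, -0.0, -0.707]
contact_force: [-0.6, -0.6, 5.0]
opening: 0.13
```

```bash
python3 -m handwheel '[[[0,-0.01,0,0,0,0],[0,-0.025,0,0,0,0],[0,-0.045,0,0,0,0],[-0.01,-0.07,0,0,0,0],[-0.02,-0.1,0,0,0,0],[-0.03,-0.12,0,0,0,0],[-0.03,-0.12,0,0,0,0]]]'
python3 - <<'E'
from look import *
from scipy.spatial.transform import Rotation as R
s=r.get_state();print(s['tool_pos'],s['q'],s['contact_force'],s['moment'])
print(np.round(R.from_quat(s['eef_rot']).as_matrix(),3))
E
```

```text
clock: 8.52
tool_pos: [0.5179, -0.1744, 0.1664]
eef_rot: [0.708, 0.002, 0.0, -0.707]
contact_force: [0.2, -0.1, -2.8]
opening: 0.127
[ 0.51792766 -0.17444334  0.16639873] [ 0.73584299  0.82449331 -0.8763988   1.85857478  0.83257103  0.87001247
  1.01131274] [ 0.23053402 -0.09727328 -2.76172381] [ 0.02012381 -0.16983974  0.01852566]
[[ 1.     0.003 -0.003]
 [ 0.003 -0.002  1.   ]
 [ 0.003 -1.    -0.002]]
```

The lid is held (-2.8 N change in weight). I carry it to above the pan and turn it -26.5°.

```bash
python3 -m handwheel '[[[-0.002,0,0.02,0,0.006,0],[-0.004,0,0.055,0,0.018,0],[-0.007,0,0.092,0,0.03,0],[-0.01,0,0.13,0,0.045,0],[-0.012,0,0.168,0,0.06,0],[-0.015,0,0.206,0,0.075,0],[-0.017,0,0.244,0,0.09,0],[-0.019,0,0.282,0,0.105,0],[-0.021,0,0.32,0,0.12,0],[-0.023,0,0.355,0,0.132,0],[-0.025,0,0.385,0,0.142,0],[-0.025,0,0.405,0,0.147,0]]]'
python3 -m handwheel '[[[0.005,0,0.01,0,0,0],[0.005,0,0.01,0,0,0],[0.005,0,0.01,0,0,0]]]'
python3 - <<'E'
from look import *
from scipy.spatial.transform import Rotation as R
s=r.get_state();print(s['tool_pos'],s['q'])
print(np.round(R.from_quat(s['eef_rot']).as_matrix(),3))
save('wrist','w3.png')
save('top','t3.png')
k=get_calibration('wrist');ki=np.linalg.inv(k['T']);print(repr(k['T']))
yaw=np.radians(-26.5);c0=np.array([.4925,.241])
for sx,sy in [(-1,-1),(1,-1),(1,1),(-1,1)]:
    d=np.array([sx*.054,sy*.088]);P=[*(c0+[d[0]*np.cos(yaw)-d[1]*np.sin(yaw),d[0]*np.sin(yaw)+d[1]*np.cos(yaw)]),.065]
    c=ki@np.array([*P,1]);t=np.arctan2(np.hypot(c[0],c[1]),c[2]);u=c[:2]/np.hypot(c[0],c[1])*t*k['fx']+[k['cx'],k['cy']];print(np.round(P,3),u)
E
```

```text
clock: 9.52
tool_pos: [0.4907, 0.235, 0.1621]
eef_rot: [-0.688, 0.161, -0.159, 0.69]
contact_force: [0.6, -0.1, -3.6]
opening: 0.13
clock: 9.77
tool_pos: [0.5008, 0.2366, 0.1616]
eef_rot: [0.689, -0.161, 0.161, -0.688]
contact_force: [0.4, -0.3, -3.1]
opening: 0.132
[0.50081092 0.2366494  0.16161628] [-0.11892535  0.78840397 -0.70491742  1.83917823  0.70721938  0.78625199
 -0.09219396]
[[ 0.896 -0.001  0.444]
 [-0.444 -0.001  0.896]
 [-0.001 -1.    -0.002]]
array([[ 0.44512366,  0.85225632,  0.27481649,  0.42983158],
       [ 0.89546487, -0.42269703, -0.13953452,  0.27145762],
       [-0.00275506,  0.30819863, -0.95131804,  0.30640625],
       [ 0.        ,  0.        ,  0.        ,  1.        ]])
[0.405 0.186 0.065] [185.10884043 149.4444752 ]
[0.502 0.138 0.065] [198.62073313 295.59912254]
[0.58  0.296 0.065] [432.77843714 296.03274758]
[0.483 0.344 0.065] [447.02878411 150.03122271]
```

View pics/w3.png

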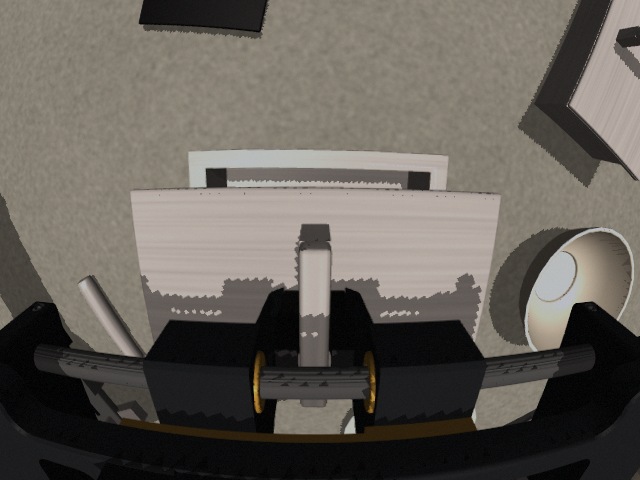

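The wrist view shows the pan's near rim corners at (190,152) and (447,156), and the lid's near edge from (132,191) to (500,194). I'm comparing the two.

Run:
```python
from look import *
np.set_printoptions(precision=4,suppress=True)
tp=r.get_state()['tool_pos'];ex=np.array([.896,-.444]);ez=np.array([.444,.896])
for n,a,b,z,h in [('pan',(190,152),(447,156),.065,.054),('lid',(132,191),(500,194),tp[2]+.019-.0275,.054)]:
    A=atz('wrist',a,z)[:2];B=atz('wrist',b,z)[:2];e=B-A;L=np.linalg.norm(e);e/=L
    c=(A+B)/2+h*np.array([e[1],-e[0]])
    print(n,A,B,'len',L,'yaw',np.degrees(np.arctan2(e[1],e[0]))-90,'centre',c,'rel tool x,z',ex@(c-tp[:2]),ez@(c-tp[:2]))
c=np.array([.4925,.241]);print('pan fixed cams',ex@(c-tp[:2]),ez@(c-tp[:2]))
```

```text
pan [0.4082 0.1886] [0.4872 0.3422] len 0.1727848718443757 yaw -27.212571423040387 centre [0.4957 0.2407] rel tool x,z -0.006889539849528028 0.0027096376574700844
lid [0.4171 0.1849] [0.4927 0.3343] len 0.16748035586207038 yaw -26.85115351327844 centre [0.5031 0.2352] rel tool x,z 0.002153854575107067 0.001073296868717224
pan fixed cams -0.00987773278992988 0.0015535378783031021
```

```bash
python3 -m handwheel '[[[-0.01,0,0.001,0,0.002,0],[-0.01,0.02,0.001,0,0.002,0],[-0.01,0.04,0.001,0,0.002,0],[-0.01,0.062,0.001,0,0.002,0],[-0.01,0.062,0.001,0,0.002,0]]]'
python3 - <<'E'
from look import *
s=r.get_state();print(s['tool_pos'])
snap=snapshot('scene')[:,:,::-1][240:350,320:440];w=snapshot('wrist')[:,:,::-1][100:300,80:560]
o=np.vstack([cv2.resize(w,(780,325)),np.zeros((5,780,3),np.uint8)]);cv2.imwrite('pics/w4.png',w)
t=snapshot('top')[:,:,::-1][195:275,200:295]
h=np.hstack([cv2.resize(snap,(400,366),interpolation=cv2.INTER_CUBIC),cv2.resize(t,(400,337),interpolation=cv2.INTER_CUBIC) if 0 else cv2.copyMakeBorder(cv2.resize(t,(400,337),interpolation=cv2.INTER_CUBIC),0,29,0,0,0)])
o=np.vstack([cv2.resize(w,(540,225)),np.zeros((0,540,3),np.uint8)]);o=cv2.copyMakeBorder(o,0,0,0,260,0)
cv2.imwrite('pics/c4.png',np.vstack([h,o]))
E
```

```text
clock: 10.28
tool_pos: [0.4906, 0.239, 0.0973]
eef_rot: [0.69, -0.165, 0.162, -0.686]
contact_force: [0.0, -1.0, -3.5]
opening: 0.128
[0.4905969  0.2389599  0.09733398]
```

View pics/c4.png

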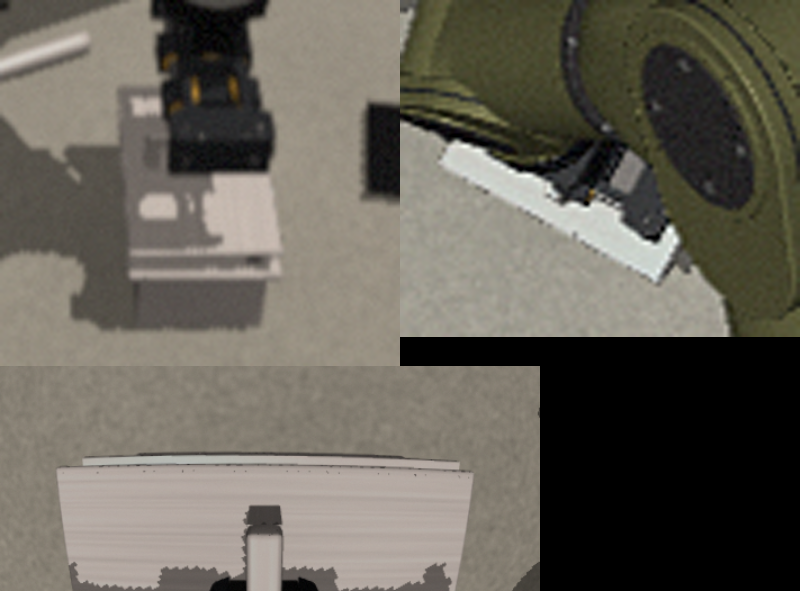

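The lid hovers nearly level, about 15 mm over the pan. In the crop the pan's near edge runs (83,458)–(460,462) and the lid's (57,468)–(474,471). I'm measuring the remaining offset.

Run:
```python
from look import *
np.set_printoptions(precision=4,suppress=True)
tp=r.get_state()['tool_pos'];ex=np.array([.893,-.450]);ez=np.array([.450,.893])
for n,a,b,z,h in [('pan',(153.8,181.8),(488.9,185.3),.065,.054),('lid',(130.7,190.7),(501.3,193.3),tp[2]+.019-.0275,.054),('lid-6mm',(130.7,190.7),(501.3,193.3),tp[2]+.019-.0335,.054)]:
    A=atz('wrist',a,z)[:2];B=atz('wrist',b,z)[:2];e=B-A;L=np.linalg.norm(e);e/=L
    c=(A+B)/2+h*np.array([e[1],-e[0]])
    print(n,'len',L,'yaw',np.degrees(np.arctan2(e[1],e[0]))-90,'centre',c,'rel tool x,z',ex@(c-tp[:2]),ez@(c-tp[:2]))
```

```text
pan len 0.17654622810971082 yaw -27.252278958547898 centre [0.4973 0.2448] rel tool x,z 0.0028027428173941268 0.004572484637282635
lid len 0.16879476215627015 yaw -27.148754485010087 centre [0.4951 0.2423] rel tool x,z 0.0019208081874156906 0.0012989871199647742
lid-6mm len 0.17541115933076185 yaw -27.148754485010073 centre [0.496  0.2418] rel tool x,z 0.002999779186129053 0.0013429421080637467
```

```bash
python3 -m handwheel '[[[0.0,0.0,0.0025,0,0,0],[0,0.004,0.0025,0,0,0],[0,0.008,0.0025,0,0,0],[0,0.011,0.0025,0,0,0],[0,0.011,0.0025,0,0,0]]]'; python3 -m handwheel '[[[0.0,0.002,0,0,0,0],[0,0.003,0,0,0,0],[0,0.004,0,0,0,0],[0,0.004,0,0,0,0]]]'
```

```text
clock: 10.85
tool_pos: [0.4935, 0.2443, 0.0892]
eef_rot: [0.688, -0.163, 0.163, -0.688]
contact_force: [-0.5, 0.0, -3.5]
opening: 0.131
clock: 11.18
tool_pos: [0.4936, 0.2446, 0.0855]
eef_rot: [0.688, -0.163, 0.163, -0.688]
contact_force: [0.1, 0.7, -2.8]
opening: 0.133
```

```bash
python3 -m handwheel '[[[0.0,0.002,0,0,0,0],[0,0.003,0,0,0,0],[0,0.003,0,0,0,0]]]';python3 -m handwheel '[[[0.0,0.002,0,0,0,0],[0,0.002,0,0,0,0]]]'; python3 -m handwheel '[[[0.0,0.002,0,0,0,0],[0,0.002,0,0,0,0]]]'
```

```text
clock: 11.43
tool_pos: [0.4936, 0.2445, 0.0824]
eef_rot: [0.688, -0.163, 0.163, -0.688]
contact_force: [-0.5, -0.5, -2.5]
opening: 0.127
clock: 11.6
tool_pos: [0.4938, 0.2448, 0.0806]
eef_rot: [-0.688, 0.163, -0.163, 0.688]
contact_force: [-0.2, 0.1, -2.6]
opening: 0.132
clock: 11.77
tool_pos: [0.4938, 0.2448, 0.0804]
eef_rot: [0.688, -0.163, 0.164, -0.688]
contact_force: [-2.4, -3.7, 12.9]
opening: 0.132
```

Contact came at TCP 0.0804, and the expected seated value is 0.097-0.0165=0.0805, so the lid is seated. I ease off, open and retreat.

```bash
python3 -m handwheel '[[[0.0,-0.0015,0,0,0,0],[0,-0.0015,0,0,0,0]]]'; python3 -m handwheel '[[[0,0,0,0,0,0],[0,0,0,0,0,0],[0,0,0,0,0,0],[0,0,0,0,0,0],[0,-0.02,0,0,0,0],[0,-0.05,0,0,0,0],[0,-0.09,0,0,0,0],[0,-0.13,0,0,0,0],[-0.03,-0.15,-0.03,0,0,0],[-0.05,-0.15,-0.06,0,0,0],[-0.08,-0.15,-0.10,0,0,0],[-0.08,-0.15,-0.14,0,0,0]]]' 0
python3 -m handwheel '[[[0,-0.02,-0.04,0,0,0],[0,-0.04,-0.08,0,0,0],[0,-0.04,-0.12,0,0,0],[0,-0.04,-0.12,0,0,0]]]'
python3 - <<'E'
from look import *
a=snapshot('scene')[:,:,::-1];b=snapshot('top')[:,:,::-1]
c=lambda im,x,y,w,h:cv2.resize(im[y:y+h,x:x+w],(400,300),interpolation=cv2.INTER_CUBIC)
cv2.imwrite('pics/f.png',np.vstack([np.hstack([c(b,197,198,100,75),c(a,330,255,100,75)]),np.hstack([c(b,200,100,320,240),c(a,180,130,320,240)])]))
E
```

```text
clock: 11.93
tool_pos: [0.4939, 0.2449, 0.0806]
eef_rot: [-0.688, 0.163, -0.163, 0.688]
contact_force: [0.7, 0.3, -2.3]
opening: 0.131
clock: 12.93
tool_pos: [0.3592, 0.162, 0.2311]
eef_rot: [-0.687, 0.161, -0.161, 0.69]
contact_force: [0.9, -0.7, -0.0]
opening: 0.504
clock: 13.27
tool_pos: [0.3037, 0.0451, 0.2698]
eef_rot: [0.691, -0.167, 0.165, -0.684]
contact_force: [0.3, 0.2, -0.1]
opening: 0.504
```

View pics/f.png

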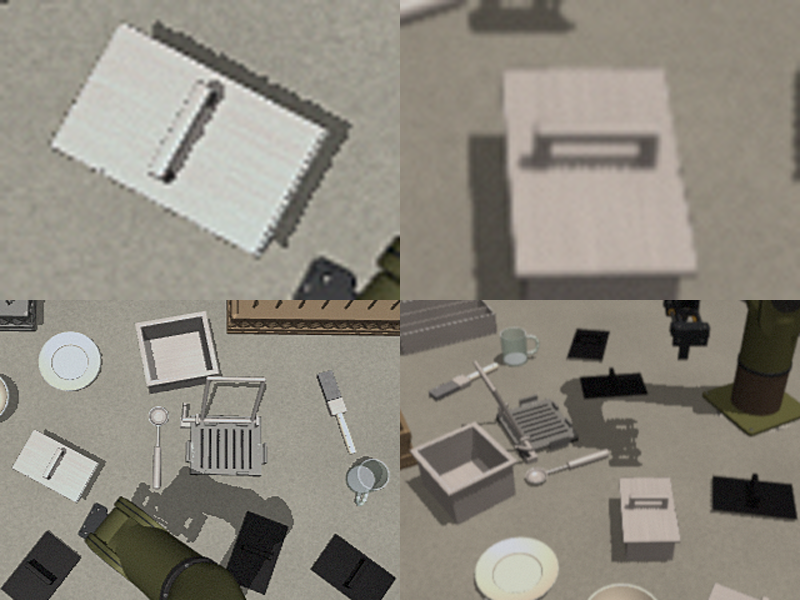

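The lid sits flush on the pan with its edges matching the rim, the arm is open, the bystanders haven't moved and the robot is clear. I'm handing in.

```bash
python3 -c "
from plant import job
print(job.finish_job())"
```

```text
the job is handed in; nothing more can be done
None
```

I handed the job in at about 13.4 s. The hold-down arm is open and the steel lid is on the open small pan.

- **Arm:** I pinched the crossbar, swung it to about 1.7 rad and let go. The last pictures show it still standing open by itself.
- **Lid:** I took it off by its handle, carried it over and lowered it until it touched. Contact came at a tool height of 0.0804 m, against 0.0805 m expected when seated. I then eased off to about zero load, opened the gripper and moved away.
- **Last check:** The final top and scene views show the lid lying flat with its edges along the rim, and the pan upright. The black look-alikes and the other things in view are where they were, and the robot is touching nothing.
- **Disagreements:**
  - The cameras differed by about 3–5 mm on the positions of the bar and the pan.
  - The wrist view made the hanging lid look about 6 mm low or slightly tilted, but it seated at the expected height.
  - Two-view triangulation put the lid handle about 15 mm low (0.051 m). I used the text's height and checked it from the wrist camera, where the handle showed within a pixel of the prediction.
  - The highest tool force I read was about 14 N, but I only had readings at the end of each move.

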